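Turn the paint-sample carousel to the red pot

ROBOT

A 6-joint arm with a two-finger parallel gripper is mounted at the origin on the work surface. World frame = base frame: x ahead of the robot, y to its left, z up, the work surface at z = 0. Lengths are in m, angles in rad, forces in N, time in s.
With the tool pointing down it reaches from about 0.225 to 0.725 m from the base axis. Payload 3.1 kg.
Tool frame: the origin (TCP) lies between the finger pads; the fingertips stand 25 mm ahead of it and the grasp point (between the pads) lies 6 mm ahead of it; z points along the fingers, x is the direction in which the jaws open and shut, and the axes are right-handed (so a half turn about z gives the same grasp; the last joint's range is limited). The gripper opens to 85 mm and grips with 20 to 120 N. Pads are 22 mm wide; open, the fingers measure 114 mm over their backs; the gripper's body (76 mm by 85 mm) begins 54 mm behind the grasp point. The pads swing forward as they close: fully open they stand 13 mm farther back than shut.
Start: joints at [-1.441, 0.048, 0.099, 1.622, 0, 1.443], TCP at [0.134, -0.508, 0.256] pointing down, gripper open.
Joint ranges: [-2.91, 2.91], [-0.99, 1.94], [-1.21, 1.42], [-2.12, 2.29], [-1.49, 1.47], [-3.14, 3.14]. Speed limits (rad/s): [2.79, 2.79, 3.14, 3.14, 3.14, 3.14].

INTERFACE

Orientations are given as [roll, pitch, yaw] about the fixed x, y, z axes, in that order (R = Rz(yaw) Ry(pitch) Rx(roll)).
In Python, from plant import * gives the robot as it stands.
- The arm moves only by the tool move_arm, never from a script. Its argument "increments" is one flat list of numbers, 7 for each row, row after row: the shift along the tool's x, y, z in cm, then the turn, a rotation vector about the tool's x, y, z in degrees, then the finger opening in cm, from 0 to 8.54. In form: [x, y, z, wx, wy, wz, hand, x, y, z, wx, wy, wz, hand, ...]. A call has 1 to 5 rows; each row shifts and turns the commanded pose from where the row before left it, along the tool's axes as they then stand; what a row does not reach is not made up. A row lasts 1/12 s, in which the tool goes at most 41.7 mm and 7.16 degrees, less where a joint would pass 70% of its speed; a pose out of reach is approached as far as the arm can. A call with a gripper value outside its range is refused whole. The fingers move at their own pace and stop on an object; "squeeze" is the grip in N (left out, the last holds). Time passes only in rows, so rows that do not move let the fingers close. It gives the time, the measured TCP pose, the force and the opening at its end, in the units of the state.
- read_state(): the state, without advancing time (a new reading comes with each control period).
- camera(name): name is "side" or "top"; returns a dict with "pixels" (420x560x3 uint8, red, green, blue), "intrinsics" (3x3 intrinsics, pixels), "xyz" and "rotation" of the camera in the world. Camera axes: x right, y up, looking along -z (the intrinsics and any distortion apply to the point x, -y, -z); pixel columns grow to the right and rows downward; lengths in m; the calibration is good to about 2 mm. A picture is of the moment at which its call begins. There is no depth.
- job_done(): hands the job in, once; it reports no verdict.
The state is a dict: "time": time; "q": joint angles; "joint_velocities": joint speeds; "joint_torque": joint torques, N m; "position": TCP position; "tool_rot": TCP orientation; "contact_force": force on the tool from outside, world axes, zero at the start; "wrist_torque": the same for the moment, N m; "finger_gap": finger opening in m.
Only numpy, scipy, OpenCV 4.12 (cv2) and the standard library are available. Lean on these libraries where they do the work, as an engineer would, in place of code of your own. Each camera call takes 0.05 s, during which the arm holds its last target. There are 200 camera calls.

TASK

With the fingertips, gently push the round paint-sample turntable on the design desk around by the notches in its rim until the pot with the red lid stands at the front, lined up with the yellow-and-black pointer, then take the hand away. Do not touch, lift or tip any of the pots (they ride along in their wells) and leave the other things on the desk where they are.

Things in the scene. Friction and masses are not known exactly. Their poses are not given: they have to be found in the camera images.
- foot: Fixed grey foot of the turntable, a low disc 170 mm across, bolted down. Origin: on the desk, on the vertical turning axis. Its -x axis points out along the tongue, towards the side where the pointer is (the front of the turntable).
- pointer (a point): The pointer: a yellow patch with a black arrow at the end of the flat tongue (30 mm wide, 6 mm high) that sticks out from under the platter. This point is on the tongue's top, 155 mm from the turning axis.
- front_place (a point): Point in the air where the middle of a pot comes when it stands exactly in front, in line with the pointer: 60 mm from the turning axis towards the pointer, 51 mm above the desk (compare in plan).
- platter: Revolving black platter, a disc 244 mm across, top 26 mm above the desk. Origin: on the turning axis, 14 mm above the desk; the frame turns with it, z up. It turns either way for more than a full turn with slight friction (about 1 N at the rim moves it) and stays where it is left. A flat cap 32 mm across and 6 mm tall is in its middle.
- notch (a point): Floor centre of one of five finger notches in the platter's raised aluminium rim. The rim lies 102 to 122 mm from the turning axis, its top 54 mm above the desk; each notch is a gap about 50 mm wide, floor 26 mm above the desk, with upright ends to push against. Notches are 72 degrees apart, centres 112 mm from the axis; this one is at platter angle 72 degrees (from its x axis towards y).
- well (a point): Floor centre of one of five pot wells, grey collars 10 mm tall and 54 mm across, 72 degrees apart on a circle of 60 mm radius, each half-way in angle between two notches (so the notches are 36 degrees to either side of every pot). This one is at platter angle 180 degrees.
- pot_red_mid (a point): Middle (half-way up) of the paint-sample pot with the red lid: loose, white body, 43 mm across, 50 mm tall, about 70 g; it stands loosely (about 2 mm of play) in any one of the wells, its top 76 mm above the desk. This is the pot to bring to the front.
- pot_black_mid (a point): Middle (half-way up) of the paint-sample pot with the black lid: loose, white body, 43 mm across, 50 mm tall, about 70 g; it stands loosely (about 2 mm of play) in any one of the wells, its top 76 mm above the desk. Bystander.
- pot_blue_mid (a point): Middle (half-way up) of the paint-sample pot with the blue lid: loose, white body, 43 mm across, 50 mm tall, about 70 g; it stands loosely (about 2 mm of play) in any one of the wells, its top 76 mm above the desk. Bystander.
- pot_green_mid (a point): Middle (half-way up) of the paint-sample pot with the green lid: loose, white body, 43 mm across, 50 mm tall, about 70 g; it stands loosely (about 2 mm of play) in any one of the wells, its top 76 mm above the desk. Bystander.
- pot_white_mid (a point): Middle (half-way up) of the paint-sample pot with the white lid: loose, grey body, 43 mm across, 50 mm tall, about 70 g; it stands loosely (about 2 mm of play) in any one of the wells, its top 76 mm above the desk. Bystander.
- mug: White mug, 82 mm across, 90 mm tall, loose bystander; origin under its centre.
- wallet: Brown wallet, 110 x 90 x 18 mm, loose bystander; origin under its centre.
- notes: Yellow block of sticky notes, 76 x 76 x 20 mm, loose bystander; origin under its centre.
- mouse: Black computer mouse, 105 x 62 x 33 mm, loose bystander; origin under its centre.
- link: Dark metal suspension link of a bicycle, 144 x 34 x 18 mm, loose bystander lying flat; origin under its centre.

How it is judged:
On the way:
1. the fingers push on the turntable (contact force between the fingers and platter above 0.3 N), for 0.02 s.
At the end, for the whole second after the job is handed in: The middle of the red-lidded pot is within 11 mm (in plan) of the place in line with the pointer (about 10 degrees of turn), the platter is at rest, and all five pots stand upright in their wells (horizontal distance between pot_red_mid and front_place below 0.011 m and angular speed of platter below 0.05 rad/s and height (world z) of each of pot_red_mid, pot_black_mid, pot_blue_mid, pot_green_mid, pot_white_mid below 0.057 m and angle between each of pot_red_mid, pot_black_mid, pot_blue_mid, pot_green_mid, pot_white_mid's own z axis and vertical below 0.15 rad); the robot touches nothing.
It fails at once if the hand or arm presses on a pot with more than 1 N (contact force between any of the fingers, the arm and pot_red above 1 N or contact force between any of the fingers, the arm and pot_black above 1 N or contact force between any of the fingers, the arm and pot_blue above 1 N or contact force between any of the fingers, the arm and pot_green above 1 N or contact force between any of the fingers, the arm and pot_white above 1 N).
It fails at once if a pot is lifted more than 10 mm or tipped more than about 20 degrees (height (world z) of any of pot_red_mid, pot_black_mid, pot_blue_mid, pot_green_mid, pot_white_mid above 0.061 m or angle between any of pot_red_mid, pot_black_mid, pot_blue_mid, pot_green_mid, pot_white_mid's own z axis and vertical above 0.35 rad).
It fails at once if the platter is flung round faster than 3.5 rad/s (angular speed of platter above 3.5 rad/s).
It fails at once if another thing on the desk is moved by more than 15 mm (distance of any of mug, wallet, notes, mouse, link from where it was at the start of the episode above 0.015 m).
It also fails if it takes over 58 s, if anything falls off the work surface, if the arm or the gripper's body presses on something with over 40 N, if the wrist force passes 120 N, or if a joint passes its speed limit or range.

## Working session

There is one attempt and no reset: what is moved stays moved. The work goes in short steps, Python scripts to look and compute and a tool call to move; the robot and the scene stay as the last step left them, time stands still between calls to the robot, and variables do not carry over. Pictures are saved under pics/ and viewed, about 8 in all and at most 12, crops included, and the job is handed in when it is done.

Besides the shell and the picture viewer there is one more tool, called after "Emit:" by a JSON object that holds its "api" and its "payload", one argument or row to a line. move_arm: Moves the arm, as the interface text tells. Its arguments: {"type":"object","properties":{"increments":{"type":"array"},"squeeze":{"type":"number"}},"required":["increments"]}

```bash
mkdir -p pics; ls; python3 - <<'E'
from plant import *
import cv2
for n in("top","side"):
    c=camera(n); cv2.imwrite(f"pics/{n}0.png",c["pixels"][...,::-1]); print(n,c["intrinsics"],c["xyz"],c["rotation"],[k for k in c])
print(read_state())
E
```

```text
pics
top [[441.75561457   0.         286.03577983]
 [  0.         441.75561457 215.26477083]
 [  0.           0.           1.        ]] [0.51064414 0.02259237 1.20541636] [ 0.06605047  0.00171832 -1.581166  ] ['pixels', 'intrinsics', 'xyz', 'rotation']
side [[489.24089473   0.         269.19654272]
 [  0.         489.24089473 223.74908909]
 [  0.           0.           1.        ]] [ 0.46764069 -0.87644942  1.01229733] [ 0.75578836 -0.00624593 -0.12078302] ['pixels', 'intrinsics', 'xyz', 'rotation']
{'time': 0.1, 'q': array([-1.44076355e+00,  4.86756907e-02,  9.77191044e-02,  1.62199390e+00,
        1.38167182e-06,  1.44300792e+00]), 'joint_velocities': array([-0.00103833, -0.00163018,  0.00199241,  0.00093973,  0.00036816,
        0.00103013]), 'joint_torque': array([ 2.82848850e-03, -3.39851367e+01,  3.20935428e+01,  1.57974951e-02,
       -1.72654177e-04, -1.91963160e-06]), 'position': array([ 0.13378922, -0.50714138,  0.25521692]), 'tool_rot': array([-3.14131675e+00,  2.13642098e-03, -1.31297486e+00]), 'contact_force': array([ 1.04429602, -0.11174311, -0.1567391 ]), 'wrist_torque': array([-0.01657481, -0.04128917, -0.01682177]), 'finger_gap': 0.0854919129184586}
```

View pics/top0.png

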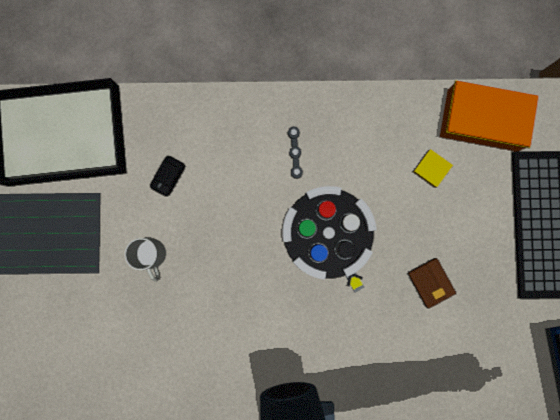

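View pics/side0.png

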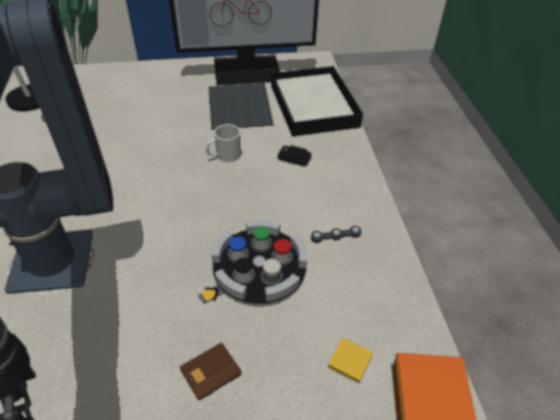

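The top view shows the platter centre near (329,233), red lid (327,209), pointer (356,283), black pot (345,249) and link at (295,152). The side view agrees: red lid (283,246), pointer (209,295). Next I enlarge the top view and compute positions.

```bash
cat > h.py <<'E'
from plant import *
import numpy as np, cv2
from scipy.spatial.transform import Rotation as R
def ray(c,u,v,z):
    d=R.from_euler("xyz",c["rotation"]).apply(np.array([1,-1,-1])*(np.linalg.inv(c["intrinsics"])@[u,v,1]))
    p=np.array(c["xyz"]); return p+d*(z-p[2])/d[2]
def proj(c,P):
    q=R.from_euler("xyz",c["rotation"]).inv().apply(np.atleast_2d(P)-c["xyz"])*[1,-1,-1]
    q=q@c["intrinsics"].T; return q[:,:2]/q[:,2:]
def crop(c,name,x,y,w,h,s):
    cv2.imwrite(name,cv2.resize(np.ascontiguousarray(c["pixels"][y:y+h,x:x+w,::-1]),None,fx=s,fy=s,interpolation=cv2.INTER_CUBIC))
E
python3 - <<'E'
from h import *
c=camera("top"); crop(c,"pics/t1.png",270,175,120,120,5)
C=ray(c,329,233,.032);P=ray(c,356,283,.006);print("cap",C,"ptr",P,np.linalg.norm((P-C)[:2]))
for n,u,v in(("red",327,209),("blk",345,249),("blue",319,253),("grn",308,228),("wht",351,223)):
    p=ray(c,u,v,.076);d=p-C;print(n,p,np.hypot(*d[:2]),np.degrees(np.arctan2(d[1],d[0])))
s=camera("side");print(ray(s,260,262,.032),ray(s,209,295,.006),ray(s,283,246,.076))
E
```

```text
cap [ 0.5399032  -0.08975252  0.032     ] ptr [ 0.40522369 -0.16267753  0.006     ] 0.15315556293842403
red [ 0.60036496 -0.08144516  0.076     ] 0.06102980189400442 7.823365707915305
blk [ 0.49762494 -0.12562719  0.076     ] 0.055447668584920215 -139.68415738104042
blue [ 0.48815089 -0.05921532  0.076     ] 0.0600901118870901 149.45666016546033
grn [ 0.55214342 -0.03206607  0.076     ] 0.058970743746567925 78.02035228496773
wht [ 0.5637912  -0.14224677  0.076     ] 0.0576739452793835 -65.53164686846323
[ 0.54537662 -0.09108932  0.032     ] [ 0.41037413 -0.15989612  0.006     ] [ 0.60506799 -0.08168829  0.076     ]
```

View pics/t1.png

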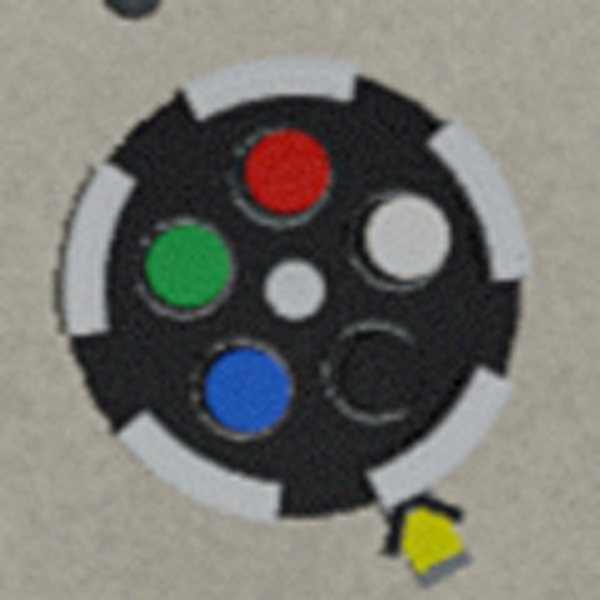

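Centre ≈ (0.542, −0.0905), red at ≈ +6°, pointer at ≈ −152°. The platter has to turn about −158°. The closed fingers go into the notch at about −101°, then round the near side with fixed yaw. Pots stay more than 30 mm clear.

```bash
cat > plan.py <<'E'
from h import *
C=np.array([.542,-.0905]); r=.112
s=read_state(); Rt=R.from_euler("xyz",[np.pi,0,-1.313])
pt=lambda a,rr=r: C+rr*np.array([np.cos(np.radians(a)),np.sin(np.radians(a))])
inc=lambda a,b: np.round(Rt.inv().apply(np.append(b-a,0))[:2]*100,2)
E
python3 - <<'E'
from plan import *
print(s["position"],inc(s["position"][:2],pt(-101)))
A=[-101]+list(np.cumsum([-2,-3,-4,-5]+[-6]*26)-101)
for a,b in zip(A,A[1:]): print(b,*inc(pt(a),pt(b)),end=" | ")
E
```

```text
[ 0.13379452 -0.50729495  0.25552286] [-19.81 -45.23]
-103 -0.18 0.35 | -106 -0.29 0.51 | -110 -0.42 0.66 | -115 -0.59 0.78 | -121 -0.8 0.86 | -127 -0.88 0.77 | -133 -0.96 0.68 | -139 -1.02 0.57 | -145 -1.08 0.46 | -151 -1.12 0.35 | -157 -1.15 0.23 | -163 -1.17 0.11 | -169 -1.17 -0.02 | -175 -1.16 -0.14 | -181 -1.14 -0.26 | -187 -1.11 -0.38 | -193 -1.06 -0.49 | -199 -1.01 -0.6 | -205 -0.94 -0.7 | -211 -0.86 -0.8 | -217 -0.77 -0.88 | -223 -0.68 -0.96 | -229 -0.57 -1.02 | -235 -0.46 -1.08 | -241 -0.35 -1.12 | -247 -0.23 -1.15 | -253 -0.11 -1.17 | -259 0.02 -1.17 | -265 0.14 -1.16 | -271 0.26 -1.14 |
```

Emit:
{"api": "move_arm", "payload": {
  "increments": [-1.3, -3, 0, 0, 0, 0, 0, -1.3, -3, 0, 0, 0, 0, 0, -1.3, -3, 0, 0, 0, 0, 0, -1.3, -3, 0, 0, 0, 0, 0, -1.3, -3, 0, 0, 0, 0, 0],
  "squeeze": 20
}}

```text
time: 0.62
position: [0.2631, -0.4054, 0.2561]
tool_rot: [-3.142, 0.0, -1.314]
contact_force: [-0.4, -0.4, 0.5]
finger_gap: 0.0256
```

Emit:
{"api": "move_arm", "payload": {
  "increments": [-1.3, -3, 0, 0, 0, 0, 0, -1.3, -3, 0, 0, 0, 0, 0, -1.3, -3, 0, 0, 0, 0, 0, -1.3, -3, 0, 0, 0, 0, 0, -1.3, -3, 0, 0, 0, 0, 0]
}}

```text
time: 1.03
position: [0.3918, -0.3041, 0.2562]
tool_rot: [3.142, 0.0, -1.313]
contact_force: [1.0, -0.5, 0.6]
finger_gap: 0.0001
```

Emit:
{"api": "move_arm", "payload": {
  "increments": [-1.3, -3, 0, 0, 0, 0, 0, -1.3, -3, 0, 0, 0, 0, 0, -1.3, -3, 0, 0, 0, 0, 0, -1.3, -3, 0, 0, 0, 0, 0, -1.3, -3, 0, 0, 0, 0, 0]
}}

```text
time: 1.45
position: [0.5203, -0.203, 0.256]
tool_rot: [3.141, 0.0, -1.313]
contact_force: [0.8, -1.2, 1.0]
finger_gap: -0.0001
```

Emit:
{"api": "move_arm", "payload": {
  "increments": [0, 0, 2.5, 0, 0, 0, 0, 0, 0, 2.5, 0, 0, 0, 0, 0, 0, 2.5, 0, 0, 0, 0, 0, 0, 2.5, 0, 0, 0, 0, 0, 0, 0, 0, 0, 0, 0]
}}

```text
time: 1.87
position: [0.5157, -0.2022, 0.1494]
tool_rot: [3.133, 0.008, -1.313]
contact_force: [-1.5, 0.1, -1.7]
finger_gap: -0.0001
```

```bash
python3 - <<'E'
from plan import *
print(s["position"],s["tool_rot"],s["finger_gap"],inc(s["position"][:2],pt(-101)))
c=camera("top"); crop(c,"pics/t2.png",270,175,120,120,5)
c=camera("side"); crop(c,"pics/s2.png",170,180,200,150,4)
E
```

```text
[ 0.51567793 -0.20218919  0.14942612] [ 3.13269804  0.00831049 -1.3126716 ] -7.37710097875273e-05 [-0.04 -0.52]
```

View pics/s2.png

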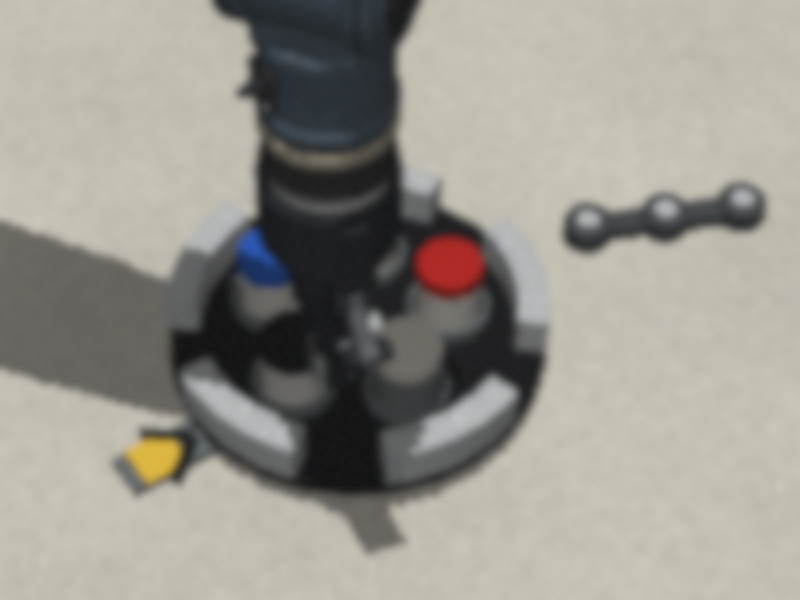

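The side crop shows the closed fingers above the notch between the black and white pots, whose gap is at about (340,440). Fingertips are at about (360,350), still 100 mm up. I let the arm settle, then recompute.

Emit:
{"api": "move_arm", "payload": {
  "increments": [0, 0, 0, 0, 0, 0, 0, 0, 0, 0, 0, 0, 0, 0]
}}

```text
time: 2.13
position: [0.5205, -0.2052, 0.1589]
tool_rot: [-3.138, -0.003, -1.313]
contact_force: [-0.3, -0.8, 0.6]
finger_gap: 0.0002
```

```bash
python3 - <<'E'
from plan import *
p=s["position"]
print(p,s["tool_rot"],inc(p[:2],pt(-101)))
c=camera("side")
tip=lambda P:proj(c,P)
print("tip now",(proj(c,[p[0],p[1],p[2]-.025])-[170,180])*4,"notch -101 rim top",(proj(c,[[*pt(-101),.054],[*pt(-101),.026]])-[170,180])*4)
E
```

```text
[ 0.52049582 -0.20518908  0.15893629] [-3.13844947e+00 -2.95310268e-03 -1.31326204e+00] [-0.46 -0.13]
tip now [[336.51034933 375.46095082]] notch -101 rim top [[338.11534642 451.4068653 ]
 [338.83704502 478.43040265]]
```

Emit:
{"api": "move_arm", "payload": {
  "increments": [-0.4, -0.1, 1.5, 0, 0, 0, 0, 0, 0, 1.8, 0, 0, 0, 0, 0, 0, 1.8, 0, 0, 0, 0, 0, 0, 1, 0, 0, 0, 0, 0, 0, 0.5, 0, 0, 0, 0]
}}

```text
time: 2.6
position: [0.5188, -0.2001, 0.0896]
tool_rot: [3.141, 0.001, -1.313]
contact_force: [-0.1, 1.1, 1.0]
finger_gap: 0.0001
```

Emit:
{"api": "move_arm", "payload": {
  "increments": [0, 0, 1, 0, 0, 0, 0, 0, 0, 1, 0, 0, 0, 0, 0, 0, 0.7, 0, 0, 0, 0, 0, 0, 0.3, 0, 0, 0, 0, 0, 0, 0, 0, 0, 0, 0]
}}

```text
time: 3.02
position: [0.5186, -0.2, 0.0593]
tool_rot: [3.14, 0.001, -1.313]
contact_force: [-0.1, -0.4, 0.1]
finger_gap: 0.0002
```

```bash
python3 - <<'E'
from plan import *
print(s["position"],s["tool_rot"],s["contact_force"],inc(s["position"][:2],pt(-101)))
c=camera("side"); crop(c,"pics/s3.png",190,200,160,120,5)
E
```

```text
[ 0.51859386 -0.19995752  0.05926876] [ 3.14030075e+00  1.21978274e-03 -1.31309331e+00] [-0.09965823 -0.4364571   0.08865057] [ 0.1  -0.18]
```

View pics/s3.png

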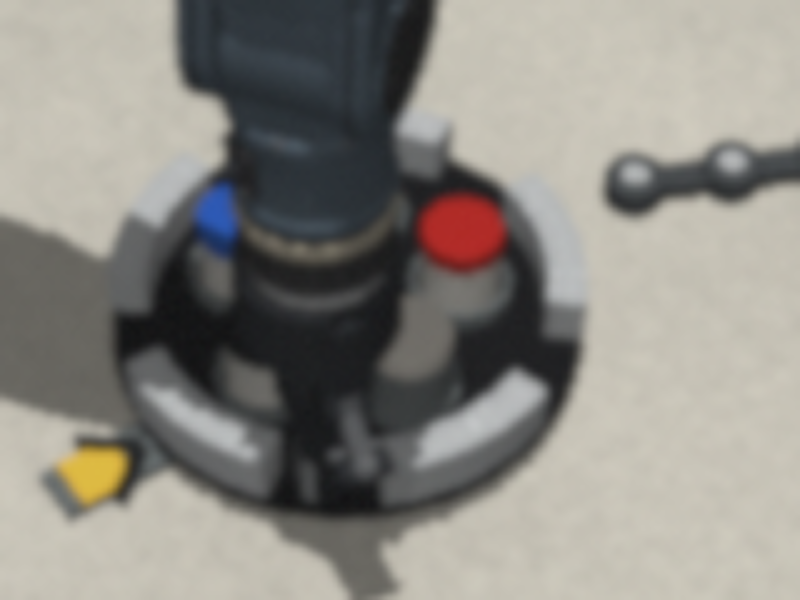

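The fingers are inside the notch, at about (335,470) in the crop, with no contact force and clear of the pots. Now I push along the arc.

Emit:
{"api": "move_arm", "payload": {
  "increments": [-0.3, 0.5, 0, 0, 0, 0, 0, -0.4, 0.7, 0, 0, 0, 0, 0, -0.6, 0.8, 0, 0, 0, 0, 0, -0.8, 0.85, 0, 0, 0, 0, 0, -0.9, 0.75, 0, 0, 0, 0, 0]
}}

```text
time: 3.48
position: [0.4768, -0.1807, 0.0613]
tool_rot: [-3.139, -0.002, -1.314]
contact_force: [1.1, 0.2, 0.4]
finger_gap: -0.0002
```

Emit:
{"api": "move_arm", "payload": {
  "increments": [-0.95, 0.7, 0, 0, 0, 0, 0, -1, 0.55, 0, 0, 0, 0, 0, -1.1, 0.45, 0, 0, 0, 0, 0, -1.1, 0.35, 0, 0, 0, 0, 0, -1.15, 0.25, 0, 0, 0, 0, 0]
}}

```text
time: 3.9
position: [0.4408, -0.1349, 0.0611]
tool_rot: [-3.14, -0.002, -1.314]
contact_force: [1.7, -1.3, 0.7]
finger_gap: -0.0
```

Emit:
{"api": "move_arm", "payload": {
  "increments": [-1.15, 0.1, 0, 0, 0, 0, 0, -1.15, 0, 0, 0, 0, 0, 0, -1.15, -0.15, 0, 0, 0, 0, 0, -1.15, -0.25, 0, 0, 0, 0, 0, -1.1, -0.4, 0, 0, 0, 0, 0]
}}

```text
time: 4.32
position: [0.4329, -0.0769, 0.0602]
tool_rot: [3.141, -0.0, -1.313]
contact_force: [0.9, -2.2, 0.2]
finger_gap: 0.0001
```

```bash
python3 - <<'E'
from plan import *
p=s["position"];d=p[:2]-C;a=np.degrees(np.arctan2(d[1],d[0]))%360-360
print(p,np.hypot(*d),a,s["contact_force"])
c=camera("top"); crop(c,"pics/t3.png",270,175,120,120,5)
A=np.arange(a,-275,-6)
q=p[:2]
for b in A[1:]: print(round(b),*inc(q,pt(b)),end=" | "); q=pt(b)
E
```

```text
[ 0.43286461 -0.07694661  0.06023181] 0.1099737600101096 -187.07924673399816 [ 0.88887796 -2.21908205  0.22453128]
-193 -1.14 -0.3 | -199 -1.01 -0.6 | -205 -0.94 -0.7 | -211 -0.86 -0.8 | -217 -0.77 -0.88 | -223 -0.67 -0.96 | -229 -0.57 -1.02 | -235 -0.46 -1.08 | -241 -0.35 -1.12 | -247 -0.23 -1.15 | -253 -0.11 -1.17 | -259 0.02 -1.17 | -265 0.14 -1.16 | -271 0.26 -1.14 |
```

View pics/t3.png

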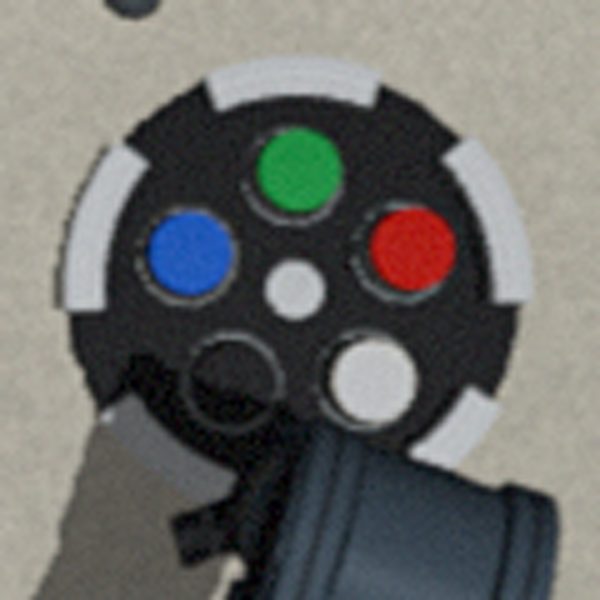

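The top crop shows the platter turned about 77°. Red is at crop (413,250), about −71°, with the fingers at −187° pushing at 2 N. About 81° remain, so I continue and slow down before checking.

Emit:
{"api": "move_arm", "payload": {
  "increments": [-1.1, -0.4, 0, 0, 0, 0, 0, -1, -0.6, 0, 0, 0, 0, 0, -0.95, -0.7, 0, 0, 0, 0, 0, -0.85, -0.8, 0, 0, 0, 0, 0, -0.75, -0.9, 0, 0, 0, 0, 0]
}}

```text
time: 4.78
position: [0.4538, -0.0236, 0.0599]
tool_rot: [3.14, 0.0, -1.313]
contact_force: [-0.2, -1.5, -0.4]
finger_gap: 0.0003
```

Emit:
{"api": "move_arm", "payload": {
  "increments": [-0.65, -0.95, 0, 0, 0, 0, 0, -0.55, -1, 0, 0, 0, 0, 0, -0.45, -1.1, 0, 0, 0, 0, 0, -0.35, -1.1, 0, 0, 0, 0, 0, -0.1, -0.6, 0, 0, 0, 0, 0]
}}

```text
time: 5.2
position: [0.4963, 0.0091, 0.0602]
tool_rot: [-3.141, 0.001, -1.312]
contact_force: [0.7, -0.1, 0.4]
finger_gap: -0.0004
```

Emit:
{"api": "move_arm", "payload": {
  "increments": [-0.05, -0.3, 0, 0, 0, 0, 0, 0, 0, 0, 0, 0, 0, 0]
}}

```text
time: 5.37
position: [0.4983, 0.0096, 0.0602]
tool_rot: [-3.141, 0.0, -1.312]
contact_force: [-0.8, 0.3, 0.2]
finger_gap: 0.0
```

```bash
cat > chk.py <<'E'
from plan import *
import sys
p=s["position"];d=p[:2]-C;a=np.degrees(np.arctan2(d[1],d[0]))%360-360
print(p,np.hypot(*d),a,s["contact_force"])
c=camera("top"); crop(c,sys.argv[1],270,175,120,120,5)
im=c["pixels"][180:285,275:385].astype(int)
for n,m in(("red",(im[...,0]>110)&(im[...,1]<70)&(im[...,2]<70)),("blue",(im[...,2]>120)&(im[...,0]<80)),("green",(im[...,1]>100)&(im[...,0]<70)&(im[...,2]<110))):
    if m.sum()<20: print(n,m.sum()); continue
    v,u=np.argwhere(m).mean(0); e=ray(c,u+275,v+180,.076)[:2]-ray(c,329,233,.032)[:2]
    print(n,m.sum(),u+275,v+180,np.hypot(*e),np.degrees(np.arctan2(e[1],e[0])))
A=np.arange(a,a-30,-3);q=p[:2]
for b in A[1:]: print(round(b),*inc(q,pt(b)),end=" | "); q=pt(b)
E
python3 chk.py pics/t4.png
```

```text
[0.49828915 0.00957685 0.06024875] 0.10920629358414431 -246.40560041952833 [-0.84234943  0.29017587  0.19815031]
red 222 348.26576576576576 247.10810810810813 0.05806955051989858 -130.2958229504042
blue 211 324.34597156398104 209.36966824644549 0.06147275188461767 14.245305975145799
green 210 349.87142857142857 219.64761904761906 0.059452837867481415 -56.853730816151085
-249 -0.35 -0.54 | -252 -0.04 -0.58 | -255 -0.01 -0.59 | -258 0.02 -0.59 | -261 0.05 -0.58 | -264 0.08 -0.58 | -267 0.11 -0.58 | -270 0.14 -0.57 | -273 0.17 -0.56 | -276 0.2 -0.55 |
```

View pics/t4.png

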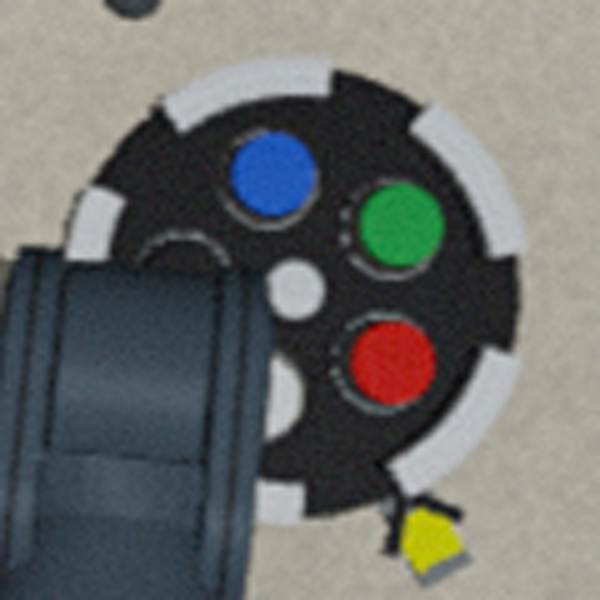

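Red is at −130° (blue and green agree), so about 22° remain. I push about 18° more, slowly.

Emit:
{"api": "move_arm", "payload": {
  "increments": [-0.1, -0.55, 0, 0, 0, 0, 0, 0, -0.6, 0, 0, 0, 0, 0, 0, -0.6, 0, 0, 0, 0, 0, 0, -0.6, 0, 0, 0, 0, 0, 0.05, -0.6, 0, 0, 0, 0, 0]
}}

```text
time: 5.83
position: [0.5265, 0.017, 0.0603]
tool_rot: [3.141, -0.0, -1.313]
contact_force: [-0.3, -0.3, -0.2]
finger_gap: -0.0002
```

Emit:
{"api": "move_arm", "payload": {
  "increments": [0.1, -0.5, 0, 0, 0, 0, 0, 0.05, -0.2, 0, 0, 0, 0, 0, 0, 0, 0, 0, 0, 0, 0]
}}

```text
time: 6.08
position: [0.5341, 0.0178, 0.0605]
tool_rot: [-3.14, 0.0, -1.313]
contact_force: [-0.5, -0.8, -0.0]
finger_gap: 0.0003
```

```bash
python3 chk.py pics/t5.png
```

```text
[0.53413566 0.01777019 0.06048144] 0.10855543431224553 -265.8455480535566 [-0.45019593 -0.80813892 -0.04398775]
red 220 341.8636363636364 252.5 0.05811963620822538 -151.51762921034154
blue 212 332.6132075471698 208.78301886792454 0.06117276444470661 -5.715892380169895
green 211 353.06635071090045 227.29857819905214 0.05896846314187912 -77.4315435212802
-269 -0.22 -0.64 | -272 0.15 -0.57 | -275 0.18 -0.56 | -278 0.21 -0.55 | -281 0.24 -0.54 | -284 0.27 -0.52 | -287 0.29 -0.51 | -290 0.32 -0.49 | -293 0.35 -0.47 |
```

Red is at −151.5°, on target. I back off 5 mm and lift straight out.

Emit:
{"api": "move_arm", "payload": {
  "increments": [0, 0.3, 0, 0, 0, 0, 0, 0, 0.2, 0, 0, 0, 0, 0, 0, 0, 0, 0, 0, 0, 0, 0, 0, -0.5, 0, 0, 0, 0, 0, 0, -1, 0, 0, 0, 0]
}}

```text
time: 6.55
position: [0.5269, 0.0164, 0.0744]
tool_rot: [3.139, 0.001, -1.313]
contact_force: [0.3, 1.0, 1.0]
finger_gap: -0.0001
```

Emit:
{"api": "move_arm", "payload": {
  "increments": [0, 0, -1.5, 0, 0, 0, 0, 0, 0, -2, 0, 0, 0, 0, 0, 0, -2, 0, 0, 0, 0, 0, 0, -2, 0, 0, 0, 0, 0, 0, -2, 0, 0, 0, 0]
}}

```text
time: 6.97
position: [0.5285, 0.0163, 0.1726]
tool_rot: [-3.14, -0.0, -1.313]
contact_force: [-0.2, -0.8, -0.2]
finger_gap: -0.0002
```

Emit:
{"api": "move_arm", "payload": {
  "increments": [-2, 0, -2, 0, 0, 0, 0, -3, 0, -1, 0, 0, 0, 0, -3, 0, 0, 0, 0, 0, 0, -3, 0, 0, 0, 0, 0, 0, -3, 0, 0, 0, 0, 0, 0]
}}

```text
time: 7.38
position: [0.4928, 0.1528, 0.2023]
tool_rot: [-3.139, -0.0, -1.314]
contact_force: [0.4, -0.1, -0.2]
finger_gap: -0.0003
```

Emit:
{"api": "move_arm", "payload": {
  "increments": [-2, 0, 0, 0, 0, 0, 0, -1, 0, 0, 0, 0, 0, 0, 0, 0, 0, 0, 0, 0, 0, 0, 0, 0, 0, 0, 0, 0]
}}

```text
time: 7.72
position: [0.4852, 0.1804, 0.2009]
tool_rot: [-3.141, -0.001, -1.312]
contact_force: [-0.9, 0.1, 0.5]
finger_gap: 0.0
```

```bash
python3 chk.py pics/t6.png; python3 - <<'E'
from h import *
c=camera("side"); cv2.imwrite("pics/s6.png",c["pixels"][...,::-1])
E
```

```text
[0.48523635 0.18042304 0.20093966] 0.27680571426487 -258.1665932350289 [-0.85732513  0.07184664  0.52924637]
red 220 341.85 252.49545454545455 0.05809272463893993 -151.54195282384384
blue 213 332.59154929577466 208.7511737089202 0.061249488069070365 -5.65784577593778
green 216 353.0740740740741 227.33796296296296 0.05896385314745952 -77.53101188670782
-261 16.5 0.26 | -264 0.08 -0.58 | -267 0.11 -0.58 | -270 0.14 -0.57 | -273 0.17 -0.56 | -276 0.2 -0.55 | -279 0.22 -0.54 | -282 0.25 -0.53 | -285 0.28 -0.52 |
```

View pics/t6.png

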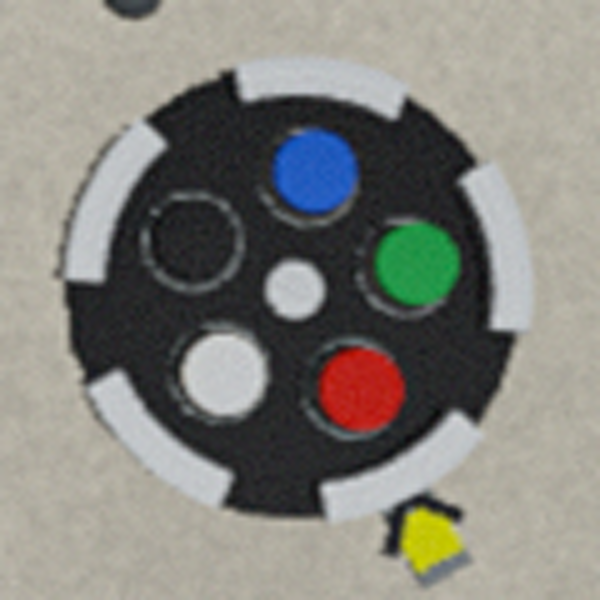

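View pics/s6.png

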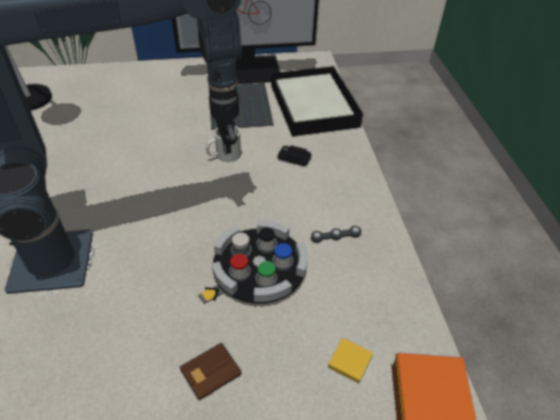

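Red at crop (362,390) lies on the line from the cap (295,290) to the pointer (430,540). It has not moved since release. In the side view all pots are upright, the other things are in place and the hand is clear.

```bash
python3 -c "
from plant import *
print(job_done())"
```

```text
the job is handed in; nothing more can be done
None
```

The red-lidded pot now stands at the front, lined up with the pointer, and the job is handed in (no verdict is reported). I put the closed fingertips into one notch, pushed the platter about 158° clockwise in slow steps, then backed off 5 mm and lifted clear. It took about 8 s of robot time.

**Alignment:** the red pot measures −151.5° and the pointer −152° from the top camera and −153° from the side camera. That is 1 to 2 mm off against the 11 mm allowed. The blue and green pots put the platter about 2° short, which the play of the pots in their wells would explain.

**Other checks:** the platter angle read the same before and after the hand was taken away. In the last pictures all five pots stand upright in their wells and the other things look where they were. Measured tool forces stayed at about 2 N during the push, and no check failed.

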